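# Put a drawing template back into the sliding-top display case

## Robot

A 7-joint arm with a two-finger parallel gripper is mounted at the origin on the work surface. World frame = base frame: x ahead of the robot, y to its left, z up, the work surface at z = 0. Lengths are in mm, angles in rad, forces in N, time in s.
With the tool pointing down it reaches from about 350 to 900 mm from the base axis. Payload 19.9 kg.
Tool frame: the origin (TCP) lies between the finger pads; the fingertips stand 17 mm ahead of it and the grasp point (between the pads) lies 2 mm behind it; z points along the fingers, y is the line along which they close (so a half turn about z gives the same grasp; the last joint's range is limited). The gripper opens to 94 mm and grips with 3 to 60 N. Pads are 16 mm wide; open, the fingers measure 119 mm over their backs; the gripper's body (75 mm by 177 mm) begins 78 mm behind the grasp point.
Start: joints at [1.117, 0.417, -0.01, 1.614, 0.005, 1.111, -0.053], TCP at [250.727, -572.483, 222.425] pointing down, gripper open.
Joint ranges: [-2.81, 2.81], [-0.39, 2.02], [-1.27, 1.25], [0.06, 2.57], [-1.19, 4.33], [0.19, 2], [-2.82, 2.82]. Speed limits (rad/s): [1.89, 1.89, 2.39, 2.39, 3.01, 3.01, 3.01].

## Interface

Orientations are given as a unit quaternion [x, y, z, w].
In Python, from station import sense, snapshot, job_done, recognise, silhouettes gives the robot as it stands.
- The arm moves only by the shell command python3 -m creep 'ROWS' [OPENING] [FORCE]. ROWS is JSON, a list of rows, each an object with "linear": the shift along the tool's x, y, z in cm, a list of three; "delta_rot": the turn, a rotation vector about the tool's x, y, z in rad, a list of three. A call has 1 to 10 rows; each row is the pose to reach, as a shift and turn from the pose commanded when the call began, along the tool's axes at that moment; what a row does not reach only later rows make up. A row lasts 1/10 s, in which the tool goes at most 50 mm and 8.59 degrees, less where a joint would pass 70% of its speed; a pose out of reach is approached as far as the arm can. A call with a gripper value outside its range is refused whole. OPENING is the opening in per cent of the stroke, from 0 (shut) to 100 (fully open), set as the call begins (- or left out, the last holds). The fingers move at their own pace and stop on an object; FORCE is the grip in N (left out, the last holds). Time passes only in rows, so rows that repeat a pose let the fingers close. It gives the time, the measured TCP pose, the force, the opening and the grip force at its end, in the units of the state.
- sense(): the state, without advancing time (a new reading comes with each control period).
- snapshot(name): name is "side" or "top"; returns a dict with "color" (400x640x3 uint8, red, green, blue), "vertical_fov" (degrees; the focal length in pixels is half the picture's height over the tangent of half this angle, whatever the lens; pixels are square), "cx", "cy" (the principal point, pixels), "distortion" ([k1, k2, p1, p2, k3] as OpenCV has them; the pictures are not rectified), "R" (3x3) and "t" (3): a world point X has camera coordinates R X + t. Camera axes: x right, y down, z forward; pixel columns grow to the right and rows downward; lengths in mm; the calibration is good to about 2 mm. A picture is of the moment at which its call begins. There is no depth.
- job_done(): hands the job in; it is judged then, once.
Trained networks look in a picture, given as the dict that the camera call returned (one of the last four; its "shot" number tells which), for a name from the list of things; names that differ only in an ending like _2 or _b are one class to them, and where a whole thing is asked for, a point or a joint stands for the part that bears it (a point fixed in the world has none). Each returns a list of dicts, best first, with "confidence" (0 to 1); they miss things now and then, are a little off and sometimes report something else, mostly with a low value. They report only what shows in the picture. A call takes as long as a camera call.
- recognise(picture, name): "box" ([centre column, centre row, width, height] in pixels, round what is visible of it).
- silhouettes(picture, name): "region" (400x640 bool, what is visible of it) and "box" ([centre column, centre row, width, height] in pixels, round what is visible of it).
The state is a dict: "time": time; "joint_pos": joint angles; "qd": joint speeds; "joint_efforts": joint torques, N m; "ee_pos": TCP position; "tcp_rot": TCP orientation; "ft_force": force on the tool from outside, world axes, zero at the start; "torque": the same for the moment, N m; "opening": finger opening in mm; "grasp_force": force on a finger pad.
Only numpy, scipy, OpenCV 4.12 (cv2) and the standard library are available. Lean on these libraries where they do the work, as an engineer would, in place of code of your own. Each camera call takes 0.05 s, during which the arm holds its last target. There are 200 camera calls.

## Task

Put the loose drawing template back on show in the counter display case: slide aside the sliding top over the pad whose pin is bare (push the other one home first if it is in the way), and set the template down on that pad so that its hole drops over the pin and it lies flat and straight along the pad. Then slide both tops fully shut. Leave the other things on the counter and in the case where they are.

Things in the scene. Friction and masses are not known exactly. Their poses are not given: they have to be found in the camera images.
- case: Fixed low display case: 260 (x) x 440 (y) x 72 mm, aluminium ends, clear long sides, walls 10 mm, floor top 10 mm above its underside. Origin: centre of its underside, on the counter. Two clear sliding tops with aluminium edges (236 x 218 x 4 mm) run along its y in two tracks: one covers the compartment on its +y side, one that on its -y side. Turned by up to 0.15 rad.
- upper_door (a joint): Sliding top over the +y half, upper track (panel 66 to 70 mm above the counter). 0 = fully shut at the +y end; grows to 0.17 m sliding to the case's -y, over the lower top. Light friction, a few N; stays where left. upper_door + lower_door cannot exceed 0.18 m (pull meets panel edge). Fully open leaves 170 mm clear, 40 to 210 mm off the case's centre.
- lower_door (a joint): Sliding top over the -y half, lower track (panel 56 to 60 mm above the counter). 0 = fully shut at the -y end; grows to 0.17 m sliding to the case's +y, under the upper top. Friction, clear width and stop as for the upper one: one top opens fully only when the other is nearly shut.
- upper_door_pull (a point): Upright dark steel tab at the outer (+y) edge of the upper top, at mid-depth of the case: 56 mm along the case's x, 12 mm thick along its y, from 70 to 90 mm above the counter. Point: 80 mm above the counter, on the tab's centre (10 mm below its top edge); moves with the top. Axes as the case's.
- lower_door_pull (a point): The like tab at the outer (-y) edge of the lower top, 56 x 12 mm, from 60 to 90 mm above the counter. Point: 80 mm above the counter, on the tab's centre; moves with the top. Axes as the case's.
- pad: Fixed dark rubber display pad with a bare steel pin, on the case's floor in one of the two compartments (whichever the start draws): 124 (x) x 70 (y) x 12 mm, its top 22 mm above the counter. Origin: centre of its underside, 10 mm above the counter. Turned up to 0.12 rad from the case.
- pin (a point): Tip of the bare pin: 8 mm diameter, standing 12 mm above the pad's top, tapered in its last 2.5 mm, 42 mm from the pad's centre in the pad's +x. Point: top of the pin, 34 mm above the counter. Axes as the pad's.
- full_pad: The same fixed pad in the other compartment, already carrying a fixed template of the same shape; leave it. Origin: centre of its underside.
- template_center (a point): The loose template, about 100 g: aluminium plate 110 (x) x 60 (y) x 5 mm with a black bar grip on its middle, 40 (x) x 12 (y) mm, rising 24 mm above the plate (29 mm in all). Point: plate centre, 14.5 mm above its underside. x points along the plate towards the holed end, z up. Small things stand 20 to 45 mm off its long sides. On the pad its grip reaches 51 mm above the counter.
- template_hole (a point): Centre of the template's 13 mm through hole, on its underside, 42 mm from the grip's axis in the template's +x. Axes as the template's.
- eraser: Bystander: white eraser 42 x 18 x 12 mm beside the template. Origin: centre of its underside.
- sharpener: Bystander: round steel sharpener, 32 mm diameter, 40 mm high, beside the template. Origin: centre of its underside.
- lead_tin: Bystander: flat steel tin 26 x 60 x 12 mm on the case's floor at the far (+x) side. Origin: centre of its underside.
- ink: Bystander: little ink jar, 26 mm diameter, 38 mm high, on the case's floor at the near (-x) side. Origin: centre of its underside.
- pen_cup: Bystander: cup of pens, 72 mm diameter, about 160 mm high with the pens, standing behind the template. Origin: centre of its underside.
- stapler: Bystander: stapler 130 x 36 x 50 mm to the right (-y) of the case. Origin: centre of its underside.
- glue: Bystander: standing glue stick, 28 mm diameter, 87 mm high, to the right (-y) of the case, farther back than the stapler. Origin: centre of its underside.

How it is judged (in metres and radians):
At the end, for the whole second after the job is handed in: The template rests still and flat (tilt under 0.05 rad) on the pad with its hole down over the pin (hole centre within 5 mm of the pin's axis, underside of the plate less than 2.5 mm above the pad's top), its middle within 15 mm of the pad's centre; both sliding tops are within 6 mm of fully shut (horizontal distance between template_hole and pin below 0.005 m and z of template_hole in the frame of pad below 0.0145 m and angle between template_center's own z axis and vertical below 0.05 rad and horizontal distance between template_center and pad below 0.015 m and value of joint each of upper_door, lower_door below 0.006 m and linear speed of template below 0.02 m/s); the robot touches nothing.
It fails at once if the eraser or the sharpener beside the template is shifted more than 20 mm or tipped over (distance of any of eraser, sharpener from where it was at the start of the episode above 0.02 m or angle between any of eraser, sharpener's own z axis and vertical above 0.5 rad).
It fails at once if the tin or the ink jar in the case is shifted more than 20 mm or tipped over (distance of any of lead_tin, ink from where it was at the start of the episode above 0.02 m or angle between any of lead_tin, ink's own z axis and vertical above 0.5 rad).
It fails at once if the pen cup, the stapler or the glue stick is shifted more than 20 mm or tipped over (distance of any of pen_cup, stapler, glue from where it was at the start of the episode above 0.02 m or angle between any of pen_cup, stapler, glue's own z axis and vertical above 0.5 rad).
It also fails if it takes over 72 s, if anything falls off the work surface, if the arm or the gripper's body presses on something with over 40 N, if the wrist force passes 120 N, or if a joint passes its speed limit or range.

## Working session

There is one attempt and no reset: what is moved stays moved. The work goes in short steps, Python scripts to look and compute and a shell command to move; the robot and the scene stay as the last step left them, time stands still between calls to the robot, and variables do not carry over. Pictures are saved under pics/ and viewed, at most 10 in all, crops included, and the job is handed in when it is done.

```bash
ls; mkdir -p pics
python3 - <<'E'
from station import *
import cv2,numpy as np
s=sense();print({k:np.round(v,3).tolist() for k,v in s.items()})
for n in("top","side"):
    p=snapshot(n);cv2.imwrite(f"pics/{n}0.png",p["color"][:,:,::-1])
    print(n,p["vertical_fov"],p["cx"],p["cy"],p["distortion"],np.round(p["R"],3).tolist(),np.round(p["t"],1))
    for k in["case","upper_door_pull","lower_door_pull","pad","pin","full_pad","template_center","template_hole","eraser","sharpener","stapler","glue","pen_cup","ink","lead_tin"]:
        print(k,[(np.round(r["box"]).tolist(),round(r["confidence"],2)) for r in recognise(p,k)[:2]])
E
```

```text
pics
{'time': 0.0, 'joint_pos': [1.117, 0.418, -0.01, 1.614, 0.005, 1.111, -0.053], 'qd': [-0.001, 0.0, -0.002, -0.001, 0.001, 0.001, 0.0], 'joint_efforts': [-0.002, -85.126, 0.638, -42.598, -0.049, 0.019, 0.0], 'ee_pos': [250.575, -572.195, 221.845], 'tcp_rot': [0.979, 0.205, -0.0, -0.001], 'ft_force': [0.276, 0.094, 0.204], 'torque': [-0.031, -0.002, -0.04], 'grasp_force': 0.0, 'opening': 94.186}
top 42.919301348155145 326.6703123550403 193.77980895736647 [-0.15526218  0.          0.          0.          0.        ] [[0.006, -1.0, 0.009], [-0.995, -0.007, -0.102], [0.102, -0.008, -0.995]] [ -45.8  594.9 1720.8]
case []
upper_door_pull [([322.0, 200.0, 71.0, 78.0], 0.98)]
lower_door_pull [([375.0, 195.0, 44.0, 73.0], 0.56)]
pad [([210.0, 147.0, 34.0, 29.0], 0.45)]
pin [([376.0, 196.0, 48.0, 72.0], 0.54)]
full_pad []
template_center [([228.0, 215.0, 36.0, 28.0], 0.98)]
template_hole [([229.0, 212.0, 35.0, 28.0], 0.86), ([376.0, 196.0, 45.0, 75.0], 0.15)]
eraser [([321.0, 200.0, 70.0, 72.0], 0.71)]
sharpener [([345.0, 198.0, 136.0, 90.0], 0.61), ([216.0, 195.0, 9.0, 7.0], 0.45)]
stapl
[... 465 characters left out ...]
], 0.72)]
upper_door_pull [([320.0, 214.0, 96.0, 50.0], 0.61), ([372.0, 150.0, 40.0, 20.0], 0.37)]
lower_door_pull [([326.0, 174.0, 80.0, 31.0], 0.77)]
pad []
pin []
full_pad [([318.0, 237.0, 51.0, 2.0], 0.63)]
template_center [([319.0, 327.0, 43.0, 42.0], 0.64), ([324.0, 172.0, 83.0, 31.0], 0.39)]
template_hole [([319.0, 328.0, 41.0, 45.0], 0.84)]
eraser [([351.0, 311.0, 15.0, 17.0], 0.49), ([320.0, 328.0, 35.0, 47.0], 0.43)]
sharpener [([283.0, 326.0, 18.0, 23.0], 0.72)]
stapler [([372.0, 152.0, 38.0, 21.0], 0.65), ([320.0, 327.0, 44.0, 47.0], 0.38)]
glue [([330.0, 146.0, 10.0, 25.0], 0.73)]
pen_cup [([201.0, 306.0, 45.0, 88.0], 0.57), ([319.0, 326.0, 41.0, 46.0], 0.34)]
ink []
lead_tin []
```

Run:
```python
import cv2
a=cv2.imread("pics/top0.png")[120:265,190:470]
cv2.imwrite("pics/t1.png",cv2.resize(a,(784,406),interpolation=cv2.INTER_CUBIC))
a=cv2.imread("pics/side0.png")[120:370,170:420]
cv2.imwrite("pics/s1.png",cv2.resize(a,(600,600),interpolation=cv2.INTER_CUBIC))
```

```text
(no output)
```

View pics/t1.png

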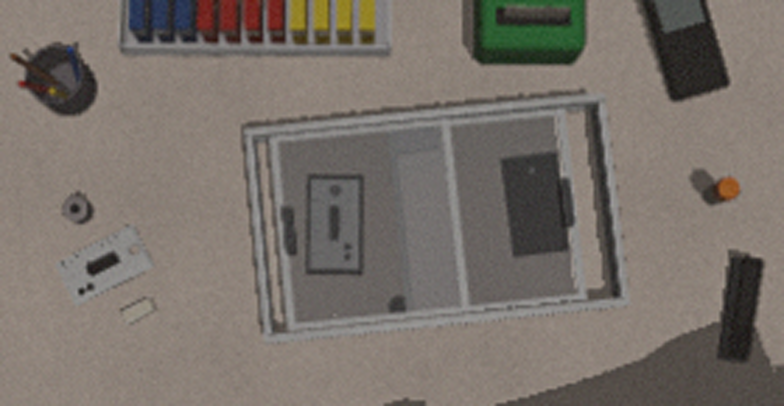

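View pics/s1.png

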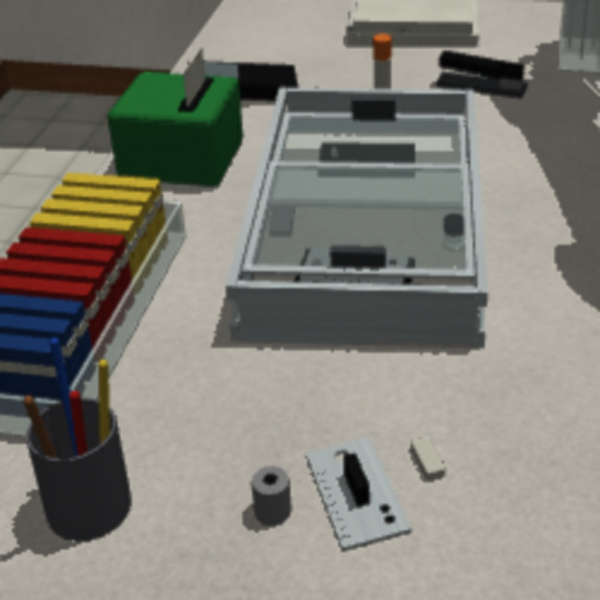

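```bash
cat > h.py <<'E'
import cv2,numpy as np
from station import *
def K(p):
    f=200/np.tan(np.radians(p["vertical_fov"])/2);return np.array([[f,0,p["cx"]],[0,f,p["cy"]],[0,0,1]])
def up(p,uv,z):
    "pixels -> world xy on the plane at height z"
    uv=np.atleast_2d(np.float64(uv));z=np.broadcast_to(z,len(uv))
    n=cv2.undistortPoints(uv[:,None],K(p),np.array(p["distortion"]))[:,0]
    R=np.array(p["R"]);c=-R.T@np.array(p["t"]);d=np.c_[n,np.ones(len(n))]@R
    return c[:2]+d[:,:2]*((z-c[2])/d[:,2])[:,None]
def proj(p,X):
    return cv2.projectPoints(np.float64(X),cv2.Rodrigues(np.array(p["R"]))[0],np.array(p["t"],float),K(p),np.array(p["distortion"]))[0][:,0]
def crop(p,u,v,w,h,s):
    a=p["color"][v:v+h,u:u+w,::-1];return cv2.resize(a,(w*s,h*s),interpolation=cv2.INTER_CUBIC)
E
python3 - <<'E'
from h import *
t=snapshot("top");s=snapshot("side")
A=crop(t,206,195,40,40,10); B=crop(t,355,160,40,40,10)
im=np.zeros((600,800,3),np.uint8);im[:400,:400]=A;im[:400,400:]=B
im[400:,:400]=crop(s,292,298,50,50,8)[:200]  if 0 else crop(t,270,155,80,40,5)
im[400:,400:]=crop(t,355,150,80,40,5)[:, :400]
cv2.imwrite("pics/c.png",im)
T=lambda q:(np.asarray(q)/2.8+[190,120]-.32)
c=up(t,T([[244,128],[603,94],[626,300],[265,338]]),72);print("case corners",c.round(1).tolist(),c.mean(0).round(1))
print("sides",[np.linalg.norm(c[i]-c[i-1]).round(1) for i in range(4)])
for p,n in((t,"top"),(s,"side")):
    for z in(5,):
        r=silhouettes(p,"template_center")
        for q in r[:1]:
            print(n,q["confidence"],q["region"].sum())
            ys,xs=np.nonzero(q["region"]);w=up(p,np.c_[xs,ys],z).astype(np.float32)
            print(cv2.minAreaRect(w), w.mean(0))
E
```

```text
case corners [[686.3, 127.6], [731.6, -308.0], [481.3, -333.3], [433.6, 98.7]] [ 583.2 -103.8]
sides [np.float64(254.3), np.float64(438.0), np.float64(251.7), np.float64(434.6)]
top 0.63 500
((524.9212646484375, 306.0494384765625), (59.850982666015625, 106.72233581542969), 28.124584197998047) [524.03143 307.0691 ]
side 0.7 1265
((522.7348022460938, 311.3820495605469), (62.49369430541992, 112.80094146728516), 27.89177703857422) [521.277  313.9476]
```

View pics/c.png

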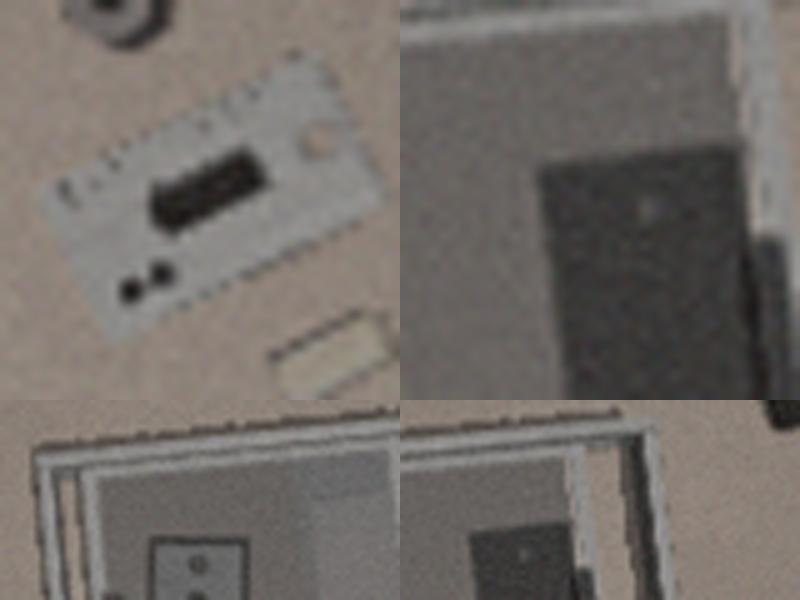

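Run:
```python
from h import *
from scipy.optimize import least_squares
t=snapshot("top")
A=lambda q:np.asarray(q)/10+[206,195]-.45
B=lambda q:(np.asarray(q)-[400,0])/10+[355,160]-.45
# template LSQ: corners z5, hole z~3, grip top z29
u=np.vstack([A([[38,193],[305,52],[385,190],[112,340]]),A([[320,138],[208,192]])])
m=np.array([[-55,30,5],[55,30,5],[55,-30,5],[-55,-30,5],[42,0,3],[0,0,29]],float)
def fit(m,u,x0):
    def pose(x):
        c,s=np.cos(x[2]),np.sin(x[2]);return np.c_[x[0]+c*m[:,0]-s*m[:,1],x[1]+s*m[:,0]+c*m[:,1],m[:,2]]
    r=least_squares(lambda x:(proj(t,pose(x))-u).ravel(),x0,x_scale=[10,10,.1]);return r.x,(r.fun.reshape(-1,2)).round(2).tolist()
print("template",fit(m,u,[524,306,-1.1]))
u=np.vstack([B([[538,165],[742,150]]),B([[648,205]]),B([[568,395]])])
print("pad pts",up(t,u,[22,22,34,22]).round(1).tolist())
m=np.array([[62,35,22],[62,-35,22],[42,0,34]],float)
print("pad",fit(m,u[:3],[590,-220,-.1]))
T=lambda q:(np.asarray(q)/2.8+[190,120]-.32)
u=T([[244,128],[603,94],[626,300],[265,338]])
print("case",fit(np.array([[130,220,72],[130,-220,72],[-130,-220,72],[-130,220,72]],float),u,[583,-104,.1]))
for nm,q,z in(("upull",[289,230],90),("lpull",[567,202],90),("fullhole",[335,190],27)):print(nm,up(t,T(q),z).round(1))
for n in("upper_door_pull","lower_door_pull"):
  for r in silhouettes(t,n)[:2]:print(n,np.round(r["box"]),r["confidence"])
```

```text
template (array([524.41520359, 306.53926389,  -1.06524573]), [[-0.26, 0.08], [0.59, -0.77], [0.51, 0.48], [0.17, 0.46], [-0.14, -0.05], [-0.87, -0.21]])
pad pts [[659.0, -186.7], [664.9, -258.1], [643.7, -223.7], [578.8, -196.9]]
pad (array([ 6.00750196e+02, -2.27266071e+02,  8.07368072e-02]), [[0.2, -0.19], [-0.26, -0.13], [0.06, 0.32]])
case (array([ 5.83334948e+02, -1.03800996e+02,  1.06988860e-01]), [[-0.34, -0.82], [0.17, -1.28], [0.92, 1.1], [-0.73, 0.91]])
upull [[561.4  70.5]]
lpull [[ 597.1 -260.2]]
fullhole [[616.8  18. ]]
upper_door_pull [322. 199.  69.  78.] 0.73
lower_door_pull [376. 195.  44.  73.] 0.69
```

```bash
cat > go.py <<'E'
import sys
from h import *
from scipy.spatial.transform import Rotation as Ro
x,y,z,psi=map(float,sys.argv[1:5])
s=sense();r=Ro.from_quat(s["tcp_rot"])
d=r.inv().apply(np.array([x,y,z])-s["ee_pos"])/10
tgt=Ro.from_matrix(np.array([[np.cos(psi),np.sin(psi),0],[np.sin(psi),-np.cos(psi),0],[0,0,-1]]))
print("t",s["time"],"pos",np.round(s["ee_pos"],1),"linear cm",d.round(2),"rotvec",(r.inv()*tgt).as_rotvec().round(3),"F",np.round(s["ft_force"],1),"open",round(s["opening"],1),round(s["grasp_force"],1))
E
python3 go.py 561.4 70.5 150 0.107
```

```text
t 1.95 pos [ 250.7 -572.5  222.4] linear cm [ 54.25 -46.43   7.24] rotvec [-0.     0.     0.306] F [ 0.4 -0.   0. ] open 93.9 0.0
```

```bash
python3 -m creep '[{"linear":[3,-2.5,0],"delta_rot":[0,0,0.03]},{"linear":[6.5,-5.5,0.5],"delta_rot":[0,0,0.08]},{"linear":[10,-8.5,1],"delta_rot":[0,0,0.12]},{"linear":[13.5,-11.5,1.5],"delta_rot":[0,0,0.16]},{"linear":[17,-14.5,2],"delta_rot":[0,0,0.2]},{"linear":[20.5,-17.5,2.5],"delta_rot":[0,0,0.24]},{"linear":[24,-20.5,3],"delta_rot":[0,0,0.28]},{"linear":[27.5,-23.5,3.5],"delta_rot":[0,0,0.306]},{"linear":[31,-26.5,4],"delta_rot":[0,0,0.306]},{"linear":[34.5,-29.5,4],"delta_rot":[0,0,0.306]}]' 50; python3 go.py 561.4 70.5 150 0.107
```

```text
time: 2.95
ee_pos: [448.7, -162.1, 182.2]
tcp_rot: [0.999, 0.053, -0.0, -0.0]
ft_force: [1.2, -1.2, -0.1]
opening: 46.8
grasp_force: 0.0
t 2.95 pos [ 448.7 -162.1  182.2] linear cm [ 13.68 -21.93   3.22] rotvec [-0.  0. -0.] F [ 1.2 -1.2 -0.1] open 46.8 0.0
```

```bash
python3 -m creep '[{"linear":[2.5,-4,0.5],"delta_rot":[0,0,0]},{"linear":[5,-8,1],"delta_rot":[0,0,0]},{"linear":[7.5,-12,1.5],"delta_rot":[0,0,0]},{"linear":[10,-16,2],"delta_rot":[0,0,0]},{"linear":[12,-19.5,2.5],"delta_rot":[0,0,0]},{"linear":[13.5,-21.7,3],"delta_rot":[0,0,0]},{"linear":[13.5,-21.7,3],"delta_rot":[0,0,0]},{"linear":[13.5,-21.7,3],"delta_rot":[0,0,0]}]'; python3 go.py 561.4 70.5 94 0.107
python3 - <<'E'
from h import *
s=snapshot("side");cv2.imwrite("pics/s2.png",crop(s,230,130,160,120,5))
E
```

```text
time: 3.75
ee_pos: [559.4, 66.4, 152.2]
tcp_rot: [0.999, 0.054, -0.0, 0.0]
ft_force: [0.7, -0.5, -0.1]
opening: 47.2
grasp_force: 0.0
t 3.75 pos [559.4  66.4 152.2] linear cm [ 0.25 -0.38  5.82] rotvec [-0.     0.001  0.001] F [ 0.7 -0.5 -0.1] open 47.2 0.0
```

View pics/s2.png

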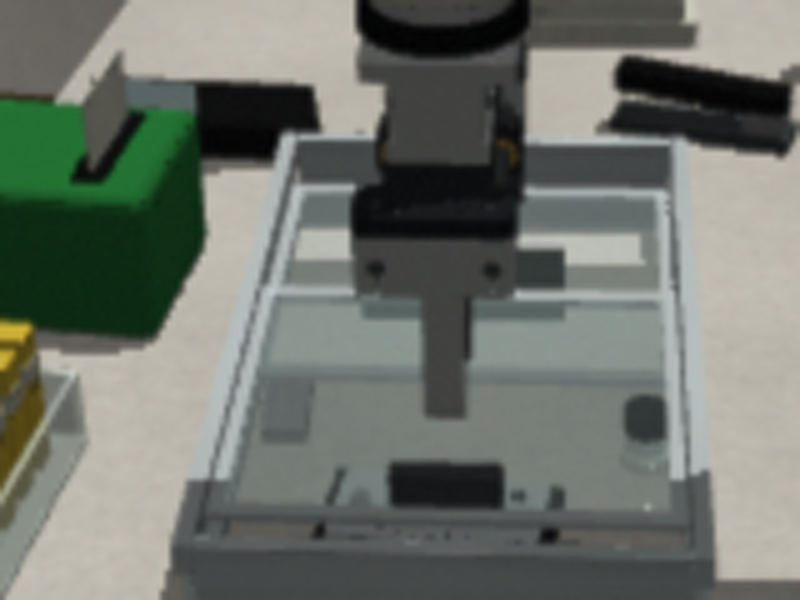

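Run:
```python
from h import *
s=snapshot("side")
q=lambda a:np.asarray(a)/5+[230,130]-.4
print(up(s,[q([388,464]),q([503,464]),q([388,506]),q([503,506])],[90,90,70,70]))
print("finger proj",proj(s,np.array([[559.4,66.4,135.]]))*5-np.array([1150,650]))
```

```text
[[589.61856267  74.90347331]
 [534.25351054  66.66519288]
 [588.83677294  82.12528375]
 [533.238829    73.7938401 ]]
finger proj [[448.65422746 380.10329832]]
```

```bash
python3 -m creep '[{"linear":[0.2,-0.5,2.5],"delta_rot":[0,0,0]},{"linear":[0.2,-0.5,4.5],"delta_rot":[0,0,0]},{"linear":[0.2,-0.5,5.8],"delta_rot":[0,0,0]},{"linear":[0.2,-0.5,5.8],"delta_rot":[0,0,0]},{"linear":[0.2,-0.5,5.8],"delta_rot":[0,0,0]}]' 50 && python3 -m creep '[{"linear":[0,0,0],"delta_rot":[0,0,0]},{"linear":[0,0,0],"delta_rot":[0,0,0]},{"linear":[0,0,0],"delta_rot":[0,0,0]},{"linear":[0,0,0],"delta_rot":[0,0,0]},{"linear":[0,0,0],"delta_rot":[0,0,0]}]' 5 25
```

```text
time: 4.35
ee_pos: [561.2, 71.0, 95.1]
tcp_rot: [0.999, 0.053, 0.0, 0.0]
ft_force: [0.4, -0.4, 0.3]
opening: 46.9
grasp_force: 0.0
time: 4.85
ee_pos: [561.0, 71.4, 94.6]
tcp_rot: [0.999, 0.053, 0.0, 0.0]
ft_force: [-0.6, -1.7, 2.1]
opening: 11.6
grasp_force: 25.0
```

```bash
python3 -m creep '[{"linear":[0,-0.4,0],"delta_rot":[0,0,0]},{"linear":[0,-0.8,0],"delta_rot":[0,0,0]},{"linear":[0,-1.2,0],"delta_rot":[0,0,0]},{"linear":[0,-1.4,0],"delta_rot":[0,0,0]},{"linear":[0,-1.4,0],"delta_rot":[0,0,0]}]' && python3 -m creep '[{"linear":[0,-0.3,0],"delta_rot":[0,0,0]},{"linear":[0,-0.6,0],"delta_rot":[0,0,0]},{"linear":[0,-0.6,0],"delta_rot":[0,0,0]}]'
```

```text
time: 5.35
ee_pos: [559.4, 86.2, 94.6]
tcp_rot: [0.999, 0.054, 0.0, -0.0]
ft_force: [-1.6, 1.4, 5.8]
opening: 12.1
grasp_force: 25.0
time: 5.65
ee_pos: [559.1, 88.9, 94.5]
tcp_rot: [0.999, 0.052, -0.0, 0.002]
ft_force: [-0.2, -14.6, 8.3]
opening: 11.5
grasp_force: 25.0
```

```bash
python3 -m creep '[{"linear":[0,-0.2,0],"delta_rot":[0,0,0]},{"linear":[0,-0.4,0],"delta_rot":[0,0,0]},{"linear":[0,-0.4,0],"delta_rot":[0,0,0]}]'
python3 - <<'E'
from h import *
s=snapshot("side");a=crop(s,240,190,150,70,5);t=snapshot("top");b=crop(t,270,155,75,100,4)
im=np.zeros((600,750,3),np.uint8);im[:350]=a;im[350:,:]=crop(t,270,150,150,50,5)
cv2.imwrite("pics/s3.png",im)
E
```

```text
time: 5.95
ee_pos: [559.1, 89.1, 94.4]
tcp_rot: [0.999, 0.051, -0.0, 0.004]
ft_force: [2.7, -32.7, 8.4]
opening: 11.5
grasp_force: 25.0
```

View pics/s3.png

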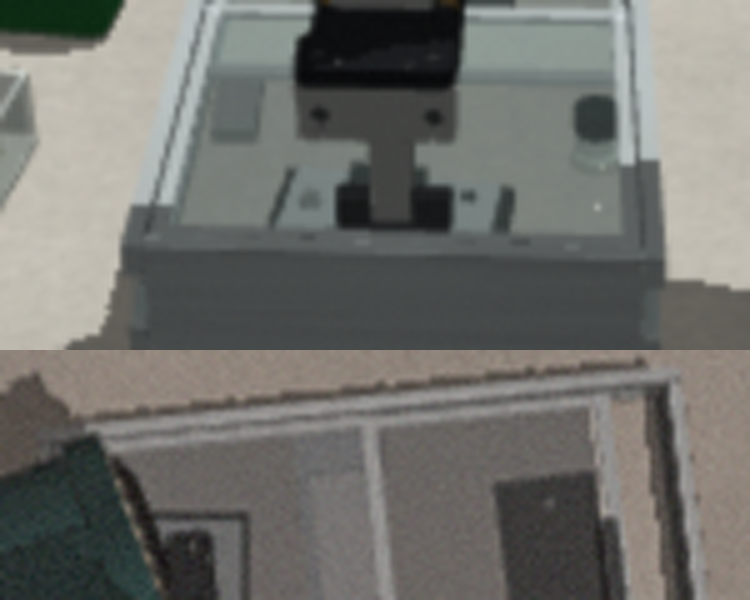

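```bash
python3 -m creep '[{"linear":[0,0.6,0],"delta_rot":[0,0,0]},{"linear":[0,0.6,0],"delta_rot":[0,0,0]},{"linear":[0,0.6,0],"delta_rot":[0,0,0]},{"linear":[0,0.6,0],"delta_rot":[0,0,0]},{"linear":[0,0.6,-1.5],"delta_rot":[0,0,0]},{"linear":[0,0.6,-4],"delta_rot":[0,0,0]},{"linear":[0,0.6,-5],"delta_rot":[0,0,0]},{"linear":[0,0.6,-5],"delta_rot":[0,0,0]}]' 45; python3 go.py 597 -260 140 0.107
```

```text
time: 6.85
ee_pos: [559.9, 89.7, 146.3]
tcp_rot: [0.999, 0.053, 0.001, -0.0]
ft_force: [0.8, -0.2, 0.5]
opening: 42.2
grasp_force: 0.0
t 6.85 pos [559.9  89.7 146.3] linear cm [-0.04 35.17  0.63] rotvec [-0.    -0.003 -0.   ] F [ 0.8 -0.2  0.5] open 42.2 0.0
```

```bash
python3 -m creep '[{"linear":[0,2.5,0],"delta_rot":[0,0,0]},{"linear":[0,7,0],"delta_rot":[0,0,0]},{"linear":[0,11.5,0],"delta_rot":[0,0,0]},{"linear":[0,16,0],"delta_rot":[0,0,0]},{"linear":[0,20.5,0],"delta_rot":[0,0,0]},{"linear":[0,25,0],"delta_rot":[0,0,0]},{"linear":[0,29.5,0],"delta_rot":[0,0,0]},{"linear":[0,33,0],"delta_rot":[0,0,0]},{"linear":[0,35.1,0.5],"delta_rot":[0,0,0]},{"linear":[0,35.1,0.5],"delta_rot":[0,0,0]}]' ; python3 -m creep '[{"linear":[0,0,0],"delta_rot":[0,0,0]}]'; python3 go.py 597 -260 93 0.107;  python3 - <<'E'
from h import *
s=snapshot("side");a=crop(s,280,140,80,60,10)
cv2.imwrite("pics/s4.png",a)
print("expected tab top/finger tips px", proj(s,np.array([[597,-260,90.],[597,-260,120],[561.5,73,90]])))
E
```

```text
time: 7.85
ee_pos: [595.5, -262.2, 137.6]
tcp_rot: [0.999, 0.052, -0.001, -0.0]
ft_force: [-0.3, 0.2, -0.4]
opening: 42.3
grasp_force: 0.0
time: 7.95
ee_pos: [596.3, -258.3, 138.5]
tcp_rot: [0.999, 0.054, -0.0, -0.001]
ft_force: [0.1, -0.6, -0.5]
opening: 42.5
grasp_force: 0.0
t 7.95 pos [ 596.3 -258.3  138.5] linear cm [0.05 0.18 4.55] rotvec [-0.001  0.001  0.   ] F [ 0.1 -0.6 -0.5] open 42.5 0.0
expected tab top/finger tips px [[325.8200876  159.81250595]
 [325.73887306 150.97551011]
 [318.71154582 222.9374351 ]]
```

View pics/s4.png

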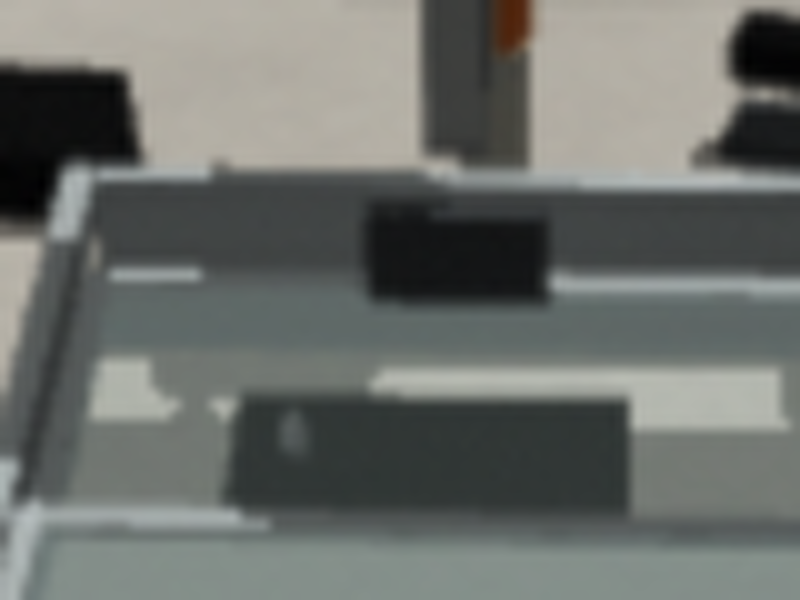

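```bash
python3 -m creep '[{"linear":[0,0.2,2],"delta_rot":[0,0,0]},{"linear":[0,0.2,3.5],"delta_rot":[0,0,0]},{"linear":[0,0.2,4.5],"delta_rot":[0,0,0]},{"linear":[0,0.2,4.5],"delta_rot":[0,0,0]},{"linear":[0,0.2,4.5],"delta_rot":[0,0,0]}]' && python3 -m creep '[{"linear":[0,0,0],"delta_rot":[0,0,0]},{"linear":[0,0,0],"delta_rot":[0,0,0]},{"linear":[0,0,0],"delta_rot":[0,0,0]},{"linear":[0,0,0],"delta_rot":[0,0,0]},{"linear":[0,0,0],"delta_rot":[0,0,0]}]' 5 25
```

```text
time: 8.5
ee_pos: [596.9, -261.2, 94.6]
tcp_rot: [0.999, 0.054, 0.0, -0.0]
ft_force: [0.0, 0.5, 0.6]
opening: 42.3
grasp_force: 0.0
time: 9.0
ee_pos: [596.7, -261.6, 94.6]
tcp_rot: [0.999, 0.053, 0.0, 0.0]
ft_force: [-0.5, 0.1, 2.2]
opening: 11.4
grasp_force: 25.0
```

Run:
```python
from h import *
s=snapshot("side");print(proj(s,np.array([[643.7,-223.7,28.],[643.7,-223.7,34]])),"seen 309.3-.0,183.2-ish", up(s,[[308.85,182.75]],28))
```

```text
[[309.2467524  182.08363125]
 [309.19112683 180.40036038]] seen 309.3-.0,183.2-ish [[ 644.13891022 -219.48634384]]
```

```bash
python3 -m creep '[{"linear":[0,-0.5,0],"delta_rot":[0,0,0]},{"linear":[0,-2,0],"delta_rot":[0,0,0]},{"linear":[0,-4,0],"delta_rot":[0,0,0]},{"linear":[0,-6,0],"delta_rot":[0,0,0]},{"linear":[0,-8,0],"delta_rot":[0,0,0]},{"linear":[0,-10,0],"delta_rot":[0,0,0]},{"linear":[0,-11.5,0],"delta_rot":[0,0,0]},{"linear":[0,-12.5,0],"delta_rot":[0,0,0]},{"linear":[0,-12.5,0],"delta_rot":[0,0,0]},{"linear":[0,-12.5,0],"delta_rot":[0,0,0]}]' && python3 -m creep '[{"linear":[0,-0.4,0],"delta_rot":[0,0,0]},{"linear":[0,-0.8,0],"delta_rot":[0,0,0]},{"linear":[0,-1.1,0],"delta_rot":[0,0,0]},{"linear":[0,-1.1,0],"delta_rot":[0,0,0]}]'
```

```text
time: 10.05
ee_pos: [583.0, -136.5, 94.5]
tcp_rot: [0.999, 0.054, -0.0, -0.0]
ft_force: [-4.3, 1.1, 7.2]
opening: 11.7
grasp_force: 25.0
time: 10.45
ee_pos: [582.2, -129.9, 94.7]
tcp_rot: [0.999, 0.052, 0.0, 0.002]
ft_force: [0.8, -18.6, 1.2]
opening: 11.6
grasp_force: 25.0
```

```bash
python3 -m creep '[{"linear":[0,0.5,0],"delta_rot":[0,0,0]},{"linear":[0,0.5,0],"delta_rot":[0,0,0]},{"linear":[0,0.5,0],"delta_rot":[0,0,0]},{"linear":[0,0.5,0],"delta_rot":[0,0,0]},{"linear":[0,0.5,-1.5],"delta_rot":[0,0,0]},{"linear":[0,0.5,-4],"delta_rot":[0,0,0]},{"linear":[0,0.5,-6],"delta_rot":[0,0,0]},{"linear":[0,0.5,-6],"delta_rot":[0,0,0]},{"linear":[0,0.5,-6],"delta_rot":[0,0,0]}]' 45; python3 go.py 524.4 306.5 120 -1.065
python3 - <<'E'
from h import *
t=snapshot("top");s=snapshot("side")
im=np.zeros((600,800,3),np.uint8)
im[:400,:400]=crop(t,355,160,40,40,10);im[:400,400:]=crop(s,292,305,40,40,10)
im[400:,:]=crop(s,285,165,80,20,10)
cv2.imwrite("pics/d5.png",im)
E
```

```text
time: 11.35
ee_pos: [582.9, -131.3, 155.3]
tcp_rot: [0.999, 0.053, 0.001, 0.0]
ft_force: [-0.3, 0.6, -0.8]
opening: 41.9
grasp_force: 0.0
t 11.35 pos [ 582.9 -131.3  155.3] linear cm [ -1.15 -44.15   3.52] rotvec [-0.000e+00 -1.000e-03  1.172e+00] F [-0.3  0.6 -0.8] open 41.9 0.0
```

View pics/d5.png

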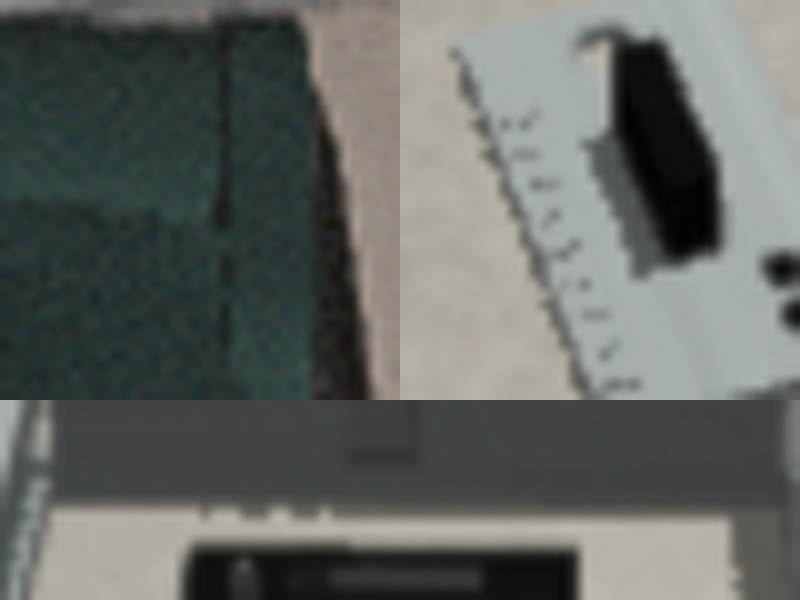

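```bash
python3 -m creep '[{"linear":[0,-2.5,0],"delta_rot":[0,0,0.07]},{"linear":[0,-7,0],"delta_rot":[0,0,0.2]},{"linear":[0,-11.5,0],"delta_rot":[0,0,0.33]},{"linear":[0,-16,0],"delta_rot":[0,0,0.46]},{"linear":[-0.3,-20.5,0],"delta_rot":[0,0,0.59]},{"linear":[-0.6,-25,0.5],"delta_rot":[0,0,0.72]},{"linear":[-0.8,-29.5,1],"delta_rot":[0,0,0.85]},{"linear":[-1,-34,1.5],"delta_rot":[0,0,0.98]},{"linear":[-1.1,-38.5,2],"delta_rot":[0,0,1.1]},{"linear":[-1.1,-42,2.5],"delta_rot":[0,0,1.172]}]' 40 &&  python3 -m creep '[{"linear":[0,0,0],"delta_rot":[0,0,0]},{"linear":[0,0,0],"delta_rot":[0,0,0]}]'; python3 go.py 524.4 306.5 50 -1.065
python3 - <<'E'
from h import *
from scipy.optimize import least_squares
s=snapshot("side")
m=np.array([[55,30,5],[20,6,29],[20,-6,29],[-20,-6,29],[42,0,5]],float)
# side-crop zoom points: plate corner (holed end,+y), grip top corners
D=lambda q:(np.asarray(q)-[400,0])/10+[292,305]-.45
for x in([524.4,306.5,-1.065],):
    c,q=np.cos(x[2]),np.sin(x[2]);P=np.c_[x[0]+c*m[:,0]-q*m[:,1],x[1]+q*m[:,0]+c*m[:,1],m[:,2]]
    print(((proj(s,P)-[292,305]+.45)*10+[400,0]).round(0).tolist())
E
```

```text
time: 12.45
ee_pos: [532.4, 212.4, 129.7]
tcp_rot: [0.899, -0.438, -0.01, 0.006]
ft_force: [0.7, 0.2, -0.4]
opening: 37.8
grasp_force: 0.0
time: 12.65
ee_pos: [532.4, 212.0, 129.9]
tcp_rot: [0.9, -0.436, -0.009, 0.007]
ft_force: [-0.5, 0.2, 0.4]
opening: 37.8
grasp_force: 0.0
t 12.65 pos [532.4 212.  129.9] linear cm [-7.82 -5.39  7.96] rotvec [0.021 0.009 0.164] F [-0.5  0.2  0.4] open 37.8 0.0
[[448.0, 30.0], [602.0, 36.0], [657.0, 21.0], [721.0, 160.0], [599.0, 37.0]]
```

```bash
python3 -m creep '[{"linear":[-2,-1.4,0],"delta_rot":[0.01,0,0.06]},{"linear":[-4,-2.8,1],"delta_rot":[0.02,0.01,0.12]},{"linear":[-6,-4.2,2],"delta_rot":[0.021,0.009,0.164]},{"linear":[-8,-5.4,3],"delta_rot":[0.021,0.009,0.164]},{"linear":[-8,-5.4,4],"delta_rot":[0.021,0.009,0.164]},{"linear":[-8,-5.4,4],"delta_rot":[0.021,0.009,0.164]},{"linear":[-8,-5.4,4],"delta_rot":[0.021,0.009,0.164]}]' 40 ; python3 go.py 524.2 307.5 26 -1.065
python3 - <<'E'
from h import *
s=snapshot("side");t=snapshot("top")
im=np.zeros((560,800,3),np.uint8);im[:,:480]=crop(s,285,290,60,70,8);im[:320,480:]=crop(t,206,195,40,40,8)
cv2.imwrite("pics/g6.png",im)
print((proj(s,np.array([[524.2,307.5,29.]]))-[285,290]+.45)*8)
E
```

```text
time: 13.4
ee_pos: [525.9, 305.6, 90.4]
tcp_rot: [0.86, -0.51, -0.0, -0.0]
ft_force: [0.2, -0.1, 0.6]
opening: 38.0
grasp_force: 0.0
t 13.4 pos [525.9 305.6  90.4] linear cm [-0.24  0.06  6.44] rotvec [-0.     0.001 -0.006] F [ 0.2 -0.1  0.6] open 38.0 0.0
[[264.58806239 200.43756049]]
```

View pics/g6.png

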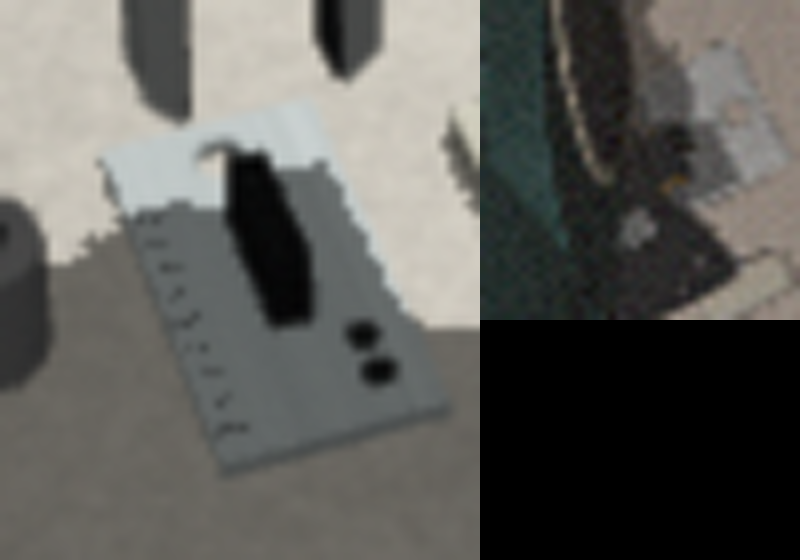

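Run:
```python
from h import *
from scipy.optimize import least_squares
s=snapshot("side")
u=np.array([[100,158],[310,100],[452,405],[220,462],[268,204]])/8+[285,290]-.45
m=np.array([[55,-30*-1,5],[55,-30,5],[-55,-30,5],[-55,30,5],[0,0,29]],float)
def pose(x):
    c,q=np.cos(x[2]),np.sin(x[2]);return np.c_[x[0]+c*m[:,0]-q*m[:,1],x[1]+q*m[:,0]+c*m[:,1],m[:,2]]
r=least_squares(lambda x:(proj(s,pose(x))-u).ravel(),[524,307,-1.06],x_scale=[10,10,.1]);print(r.x,r.fun.round(2))
e=np.array(sense()["ee_pos"]);ty=np.array([-.875,-.484,0])
print((proj(s,np.array([e+ty*19-[0,0,17],e-ty*19-[0,0,17],e+ty*31-[0,0,17],e-ty*31-[0,0,17]]))-[285,290]+.45)*8)
```

```text
[523.26353429 309.59012679  -1.08244497] [-0.11 -0.91  0.03 -0.32  0.01 -0.12  0.19  0.79 -0.15  0.37]
[[326.35613912  50.00328726]
 [181.99111359  87.92962117]
 [371.25673961  38.20986067]
 [135.69988571 100.09341991]]
```

```bash
python3 -m creep '[{"linear":[-0.2,0,2],"delta_rot":[0,0,0]},{"linear":[-0.2,0,4],"delta_rot":[0,0,0]},{"linear":[-0.2,0,5.5],"delta_rot":[0,0,-0.006]},{"linear":[-0.2,0,6.3],"delta_rot":[0,0,-0.006]},{"linear":[-0.2,0,6.3],"delta_rot":[0,0,-0.006]},{"linear":[-0.2,0,6.3],"delta_rot":[0,0,-0.006]}]' 40 && python3 -m creep '[{"linear":[0,0,0],"delta_rot":[0,0,0]},{"linear":[0,0,0],"delta_rot":[0,0,0]},{"linear":[0,0,0],"delta_rot":[0,0,0]},{"linear":[0,0,0],"delta_rot":[0,0,0]},{"linear":[0,0,0],"delta_rot":[0,0,0]}]' 5 20
```

```text
time: 14.15
ee_pos: [524.6, 309.7, 27.9]
tcp_rot: [0.862, -0.507, 0.0, -0.001]
ft_force: [0.3, -0.1, 0.4]
opening: 37.6
grasp_force: 0.0
time: 14.65
ee_pos: [524.2, 309.9, 27.6]
tcp_rot: [0.862, -0.507, -0.0, -0.001]
ft_force: [-1.9, -0.1, 7.0]
opening: 12.0
grasp_force: 20.0
```

```bash
python3 -m creep '[{"linear":[0,0,-2],"delta_rot":[0,0,0]},{"linear":[0,0,-5],"delta_rot":[0,0,0]},{"linear":[0,0,-8],"delta_rot":[0,0,0]},{"linear":[0,0,-10.5],"delta_rot":[0,0,0]},{"linear":[0,0,-12],"delta_rot":[0,0,0]},{"linear":[0,0,-12],"delta_rot":[0,0,0]}]'; python3 go.py 602 -227 150 0.081
```

```text
time: 15.25
ee_pos: [524.7, 310.1, 148.6]
tcp_rot: [0.862, -0.506, 0.0, -0.002]
ft_force: [0.1, -0.9, -1.1]
opening: 11.7
grasp_force: 20.0
t 15.25 pos [524.7 310.1 148.6] linear cm [50.68 19.4  -0.26] rotvec [-4.000e-03 -1.000e-03 -1.143e+00] F [ 0.1 -0.9 -1.1] open 11.7 20.0
```

```bash
python3 -m creep '[{"linear":[2,0.8,0],"delta_rot":[0,0,-0.05]},{"linear":[5.5,2.1,0],"delta_rot":[0,0,-0.15]},{"linear":[9,3.4,0],"delta_rot":[0,0,-0.25]},{"linear":[12.5,4.8,0],"delta_rot":[0,0,-0.35]},{"linear":[16,6.1,0],"delta_rot":[0,0,-0.45]},{"linear":[19.5,7.5,0],"delta_rot":[0,0,-0.55]},{"linear":[23,8.8,0],"delta_rot":[0,0,-0.65]},{"linear":[26.5,10.1,0],"delta_rot":[0,0,-0.75]},{"linear":[30,11.5,0],"delta_rot":[0,0,-0.85]},{"linear":[30,11.5,0],"delta_rot":[0,0,-0.85]}]'; python3 -m creep '[{"linear":[0,0,0],"delta_rot":[0,0,0]}]'; python3 go.py 602 -227 150 0.081
```

```text
time: 16.25
ee_pos: [569.2, -14.2, 146.1]
tcp_rot: [0.994, -0.107, 0.0, 0.0]
ft_force: [0.3, 0.1, -1.2]
opening: 11.9
grasp_force: 20.0
time: 16.35
ee_pos: [569.1, -9.2, 145.8]
tcp_rot: [0.994, -0.107, -0.0, -0.001]
ft_force: [-0.1, 1.2, -2.3]
opening: 11.7
grasp_force: 20.0
t 16.35 pos [569.1  -9.2 145.8] linear cm [ 7.86 20.58 -0.45] rotvec [-0.001  0.001 -0.296] F [-0.1  1.2 -2.3] open 11.7 20.0
```

```bash
python3 -m creep '[{"linear":[1,2.5,0],"delta_rot":[0,0,-0.05]},{"linear":[2.3,6,0],"delta_rot":[0,0,-0.12]},{"linear":[3.6,9.5,0],"delta_rot":[0,0,-0.2]},{"linear":[5,13,0],"delta_rot":[0,0,-0.25]},{"linear":[6.3,16.5,0],"delta_rot":[0,0,-0.296]},{"linear":[7.4,19.5,0],"delta_rot":[0,0,-0.296]},{"linear":[7.9,20.6,0],"delta_rot":[0,0,-0.296]},{"linear":[7.9,20.6,0],"delta_rot":[0,0,-0.296]},{"linear":[7.9,20.6,0],"delta_rot":[0,0,-0.296]},{"linear":[7.9,20.6,0],"delta_rot":[0,0,-0.296]}]'; python3 go.py 602 -227 150 0.081;python3 - <<'E'
from h import *
s=snapshot("side");t=snapshot("top")
im=np.zeros((600,800,3),np.uint8);im[:,:480]=crop(s,282,122,80,100,6);im[:320,480:]=crop(t,350,150,40,40,8)
im[320:600,480:]=crop(s,290,160,40,35,8)
cv2.imwrite("pics/h7.png",im)
E
```

```text
time: 17.35
ee_pos: [603.8, -224.2, 146.3]
tcp_rot: [0.999, 0.043, 0.0, -0.001]
ft_force: [-0.2, -0.3, -2.0]
opening: 12.0
grasp_force: 20.0
t 17.35 pos [ 603.8 -224.2  146.3] linear cm [-0.2   0.27 -0.37] rotvec [-0.002 -0.     0.005] F [-0.2 -0.3 -2. ] open 12.0 20.0
```

View pics/h7.png

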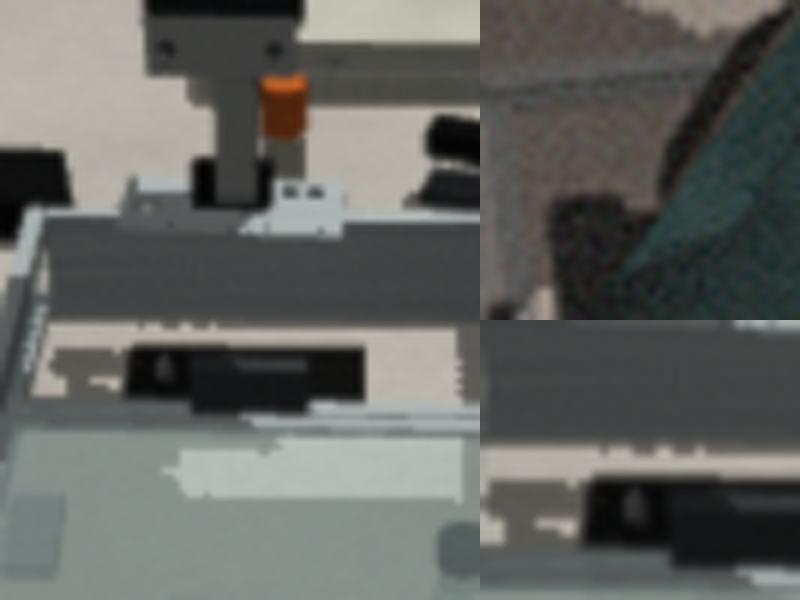

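Run:
```python
from h import *
s=snapshot("side");st=sense();e=np.array(st["ee_pos"]);print(e,st["tcp_rot"])
from scipy.spatial.transform import Rotation as Ro
r=Ro.from_quat(st["tcp_rot"])
f=lambda q:(proj(s,e+r.apply(np.array(q,float)))-[282,122]+.45)*6
o=1.9
print("finger near face z mid",f([[0,-12,0],[-8,-18,5],[8,-18,5]]))
print("plate TL BL near corners, far corners; hole top, bar top ends near",f([[o+55,-30,22.6],[o-55,-30,22.6],[o-55,-30,27.6],[o+55,30,22.6],[o-55,30,22.6],[o+42,0,22.6],[o+20,-6,-1.4],[o-20,-6,-1.4],[o+20,-6,22.6]]).round(1).tolist())
```

```text
[ 603.66999116 -225.14209091  146.6739754 ] [ 9.99097573e-01  4.24641234e-02  3.88795218e-04 -8.28510473e-04]
finger near face z mid [[238.03681785 168.23354604]
 [253.60532845 183.37000669]
 [220.73293711 182.59726978]]
plate TL BL near corners, far corners; hole top, bar top ends near [[119.1, 223.8], [345.1, 229.5], [345.0, 238.7], [133.3, 170.0], [350.8, 175.0], [152.4, 197.0], [194.3, 159.2], [276.0, 161.1], [195.4, 203.5]]
```

```bash
python3 go.py 599.9 -227.7 70 0.09
```

```text
t 17.5 pos [ 603.7 -225.1  146.7] linear cm [-0.4   0.24  7.67] rotvec [-0.002 -0.001 -0.005] F [-0.2 -0.4 -0.6] open 11.7 20.0
```

```bash
python3 -m creep '[{"linear":[-0.4,0.2,1.5],"delta_rot":[0,0,0]},{"linear":[-0.4,0.2,3.5],"delta_rot":[0,0,-0.005]},{"linear":[-0.4,0.2,5.5],"delta_rot":[0,0,-0.005]},{"linear":[-0.4,0.2,7.2],"delta_rot":[0,0,-0.005]},{"linear":[-0.4,0.2,7.6],"delta_rot":[0,0,-0.005]},{"linear":[-0.4,0.2,7.6],"delta_rot":[0,0,-0.005]},{"linear":[-0.4,0.2,7.6],"delta_rot":[0,0,-0.005]},{"linear":[-0.4,0.2,7.6],"delta_rot":[0,0,-0.005]}]';python3 go.py 599.9 -227.7 64 0.09;  python3 - <<'E'
from h import *
s=snapshot("side");t=snapshot("top")
im=np.zeros((600,800,3),np.uint8);im[:,:]=crop(s,292,140,80,60,10);im[400:,600:]=crop(t,365,162,25,25,8)
cv2.imwrite("pics/i8.png",im)
E
```

```text
time: 18.3
ee_pos: [600.1, -228.9, 71.5]
tcp_rot: [0.999, 0.044, 0.001, -0.0]
ft_force: [0.5, 0.2, -1.7]
opening: 11.9
grasp_force: 20.0
t 18.3 pos [ 600.1 -228.9   71.5] linear cm [-0.01 -0.12  0.75] rotvec [-0.001 -0.002 -0.001] F [ 0.5  0.2 -1.7] open 11.9 20.0
```

View pics/i8.png

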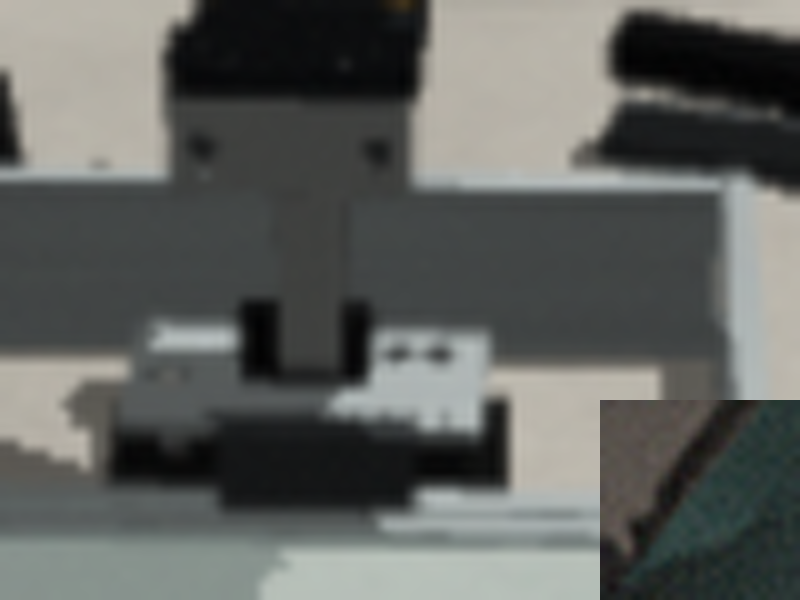

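Run:
```python
from h import *
s=snapshot("side");st=sense();e=np.array(st["ee_pos"]);print(e.round(1),np.round(st["tcp_rot"],4))
from scipy.spatial.transform import Rotation as Ro
r=Ro.from_quat(st["tcp_rot"])
z=lambda X:((proj(s,np.array(X,float))-[292,140]+.45)*10).round(1).tolist()
f=lambda q:z(e+r.apply(np.array(q,float)))
o=2.3
print("near corners top L,R, R bottom, far L,R",f([[o+55,-30,22.6],[o-55,-30,22.6],[o-55,-30,27.6],[o+55,30,22.6],[o-55,30,22.6]]))
print("hole",f([[o+42,0,22.6]]),"bar near top ends",f([[o+20,-6,-1.4],[o-20,-6,-1.4]]),"fingers",f([[8,-18,5],[-8,-18,5]]))
print("pin",z([[644,-223.7,34],[644,-223.7,28],[644,-223.7,22]]))
c,q=np.cos(.09),np.sin(.09);o2=np.array([644-42*c,-223.7-42*q])
print("pad top corners near L,R; far R",z([[*(o2+[c*a-q*b,q*a+c*b]),22] for a,b in((62,35),(-62,35),(-62,-35))]))
a=s["color"][176:190,300:322].mean(2).astype(int);print(a)
```

```text
[ 599.9 -228.7   71.2] [ 9.99e-01  4.43e-02  8.00e-04 -5.00e-04]
near corners top L,R, R bottom, far L,R [[121.5, 412.4], [486.1, 422.7], [485.9, 437.1], [142.9, 317.3], [494.1, 326.5]]
hole [[174.4, 365.1]] bar near top ends [[242.5, 307.4], [374.4, 310.9]] fingers [[286.7, 346.4], [339.7, 347.8]]
pin [[175.5, 408.4], [176.0, 425.3], [176.6, 442.0]]
pad top corners near L,R; far R [[99.7, 498.2], [507.9, 509.5], [515.8, 394.8]]
[[166 167 168 169 162 104  88  84  86  87  87  90  90  90  90  84  30   8
    7  15  46  51]
 [164 162 163 162 147  99  81  74  90  90  76  86  89  90  90  83  39  19
   18  19  30  34]
 [110  99 100 100  97  90  87  86  88  89  87  88  88  88  88  86  68  54
   51  51  52  51]
 [ 89  87  87  85  88  88  87  88  88  89  89  89  88  88  88  88  86  84
   84  84  84  85]
 [ 88  87  86  72  86  88  87  88  88  88  88  88  87  83  83  83  81  83
   82  81  83  84]
 [ 90  89  87  68  82  85  86  86  86  86  86  86  83  61  57  56  45  55
   55  45  55  56]
 [110  92  85  52  65  69  69  70  71  72  71  71  69  59  36  31  29  30
   32  30  31  31]
 [165 104  84  41  36  37  45  49  59  61  58  49  45  34  27  26  26  25
   28  28  28  27]
 [170 107  86  38  14  12  15  20  43  44  34  19  15  16  22  23  22  22
   22  22  23  21]
 [167 106  81  30  10   8   8   9  20  25  23  11   9  13  20  22  21  22
   21  22  22  21]
 [150  99  66  23   9   9  10   9   9  11  10   7  10  13  21  20  22  21
   22  22  21  21]
 [ 97  88  64  29  20  20  20  19  15  14  13  14  15  18  21  22  23  21
   20  22  21  21]
 [ 90  88  71  57  55  52  54  52  44  42  41  42  42  37  24  22  20  21
   21  22  20  21]
 [ 92  92  91  88  87  88  88  88  86  87  86  86  84  68  31  23  23  23
   23  22  22  22]]
```

```bash
python3 -m creep '[{"linear":[0,-0.1,0.3],"delta_rot":[0,0,0]},{"linear":[0,-0.1,0.6],"delta_rot":[0,0,0]},{"linear":[0,-0.1,0.8],"delta_rot":[0,0,0]},{"linear":[0,-0.1,1.0],"delta_rot":[0,0,0]},{"linear":[0,-0.1,1.2],"delta_rot":[0,0,0]},{"linear":[0,-0.1,1.2],"delta_rot":[0,0,0]}]'; python3 -m creep '[{"linear":[0,0,0.2],"delta_rot":[0,0,0]},{"linear":[0,0,0.3],"delta_rot":[0,0,0]},{"linear":[0,0,0.3],"delta_rot":[0,0,0]}]'; python3 go.py 599.9 -227.7 50 0.09
```

```text
time: 19.05
ee_pos: [599.4, -227.6, 58.3]
tcp_rot: [0.999, 0.044, 0.0, -0.001]
ft_force: [-0.1, 0.8, -1.6]
opening: 11.7
grasp_force: 20.0
time: 19.35
ee_pos: [599.5, -227.6, 55.5]
tcp_rot: [0.999, 0.044, 0.0, -0.001]
ft_force: [-0.6, -0.0, -0.7]
opening: 11.7
grasp_force: 20.0
t 19.35 pos [ 599.5 -227.6   55.5] linear cm [0.04 0.01 0.55] rotvec [-0.001 -0.001 -0.001] F [-0.6 -0.  -0.7] open 11.7 20.0
```

```bash
python3 -m creep '[{"linear":[0,0,0.2],"delta_rot":[0,0,0]},{"linear":[0,0,0.4],"delta_rot":[0,0,0]},{"linear":[0,0,0.5],"delta_rot":[0,0,0]},{"linear":[0,0,0.5],"delta_rot":[0,0,0]}]'; python3 -m creep '[{"linear":[0,0,0.1],"delta_rot":[0,0,0]},{"linear":[0,0,0.15],"delta_rot":[0,0,0]},{"linear":[0,0,0.15],"delta_rot":[0,0,0]}]'
```

```text
time: 19.75
ee_pos: [599.5, -227.6, 50.4]
tcp_rot: [0.999, 0.044, 0.0, -0.001]
ft_force: [-0.4, 0.5, -0.3]
opening: 11.9
grasp_force: 20.0
time: 20.05
ee_pos: [599.7, -227.7, 49.6]
tcp_rot: [0.999, 0.044, 0.0, -0.001]
ft_force: [-2.3, 1.3, 5.3]
opening: 12.1
grasp_force: 20.0
```

```bash
python3 -m creep '[{"linear":[0,0,-0.05],"delta_rot":[0,0,0]},{"linear":[0,0,-0.05],"delta_rot":[0,0,0]},{"linear":[0,0,-0.05],"delta_rot":[0,0,0]},{"linear":[0,0,-0.05],"delta_rot":[0,0,0]}]' 35; python3 -m creep '[{"linear":[0,0,-1],"delta_rot":[0,0,0]},{"linear":[0,0,-3],"delta_rot":[0,0,0]},{"linear":[0,0,-6],"delta_rot":[0,0,0]},{"linear":[0,0,-9],"delta_rot":[0,0,0]},{"linear":[0,0,-9],"delta_rot":[0,0,0]},{"linear":[0,0,-9],"delta_rot":[0,0,0]}]'; python3 go.py 582.5 -132 140 0.107
python3 - <<'E'
from h import *
s=snapshot("side")
z=lambda X:proj(s,np.array(X,float)).round(1).tolist()
c,q=np.cos(.09),np.sin(.09);o2=np.array([644-42*c,-223.7-42*q])
print("expected plate near L,R far L,R bar ends",z([[*(o2+[c*a-q*b,q*a+c*b]),h] for a,b,h in((55,30,27),(-55,30,27),(55,-30,27),(-55,-30,27),(20,6,51),(-20,6,51))]))
print(z([[644,-223.7,34]]))
a=s["color"][172:196,298:346].mean(2).astype(int)//10
for i,r in enumerate(a):print(172+i,''.join('%2d'%v for v in r))
E
```

```text
time: 20.45
ee_pos: [599.6, -227.6, 49.6]
tcp_rot: [0.999, 0.044, 0.0, -0.001]
ft_force: [0.7, 0.4, 0.3]
opening: 32.8
grasp_force: 0.0
time: 21.05
ee_pos: [599.8, -227.8, 140.6]
tcp_rot: [0.999, 0.044, 0.001, -0.001]
ft_force: [0.5, -0.1, -0.6]
opening: 32.7
grasp_force: 0.0
t 21.05 pos [ 599.8 -227.8  140.6] linear cm [-0.88 -9.69  0.06] rotvec [-0.001 -0.002 -0.018] F [ 0.5 -0.1 -0.6] open 32.7 0.0
expected plate near L,R far L,R bar ends [[303.9, 187.2], [340.1, 188.2], [306.0, 177.5], [340.9, 178.4], [315.9, 176.7], [329.0, 177.0]]
[[309.1, 180.4]]
172  6 6 6 6 6 6 6 6 6 6 6 6 6 6 6 6 6 6 6 6 6 6 6 6 6 6 6 6 6 6 6 6 6 6 6 6 6 6 6 6 6 6 6 6 6 6 6 6
173  6 6 6 6 6 6 6 6 6 6 6 6 6 6 6 6 6 6 6 6 6 6 6 6 6 6 6 6 6 6 6 6 6 6 6 6 6 6 6 6 6 6 6 6 6 6 6 6
174  7 7 7 7 7 7 7 7 7 7 7 7 7 7 7 7 7 7 7 7 7 7 7 7 7 7 7 7 7 7 7 7 7 7 6 7 7 6 7 7 6 6 6 6 6 6 6 6
175 10101010101010 9101010 8 8 81010 8 8 7 7 7 7 7 7 7 7 7 7 7 7 7 8 8 8 8 8 8 8 8 8 8 7 7 7 7 7 7 7
176 161616161616161216161612111116161210 6 6 4 4 4 4 4 4 4 6 6 6 6 911111111111111111111111111111111
177 1717171717171717171717171616171
[... 1183 characters left out ...]
 9 9 9 8 8 8 8 9 9 8 9 9 9 8 6 3 2 2 2 2 2 2 2 2 2 2 2 2 2 2 2 2 2 3 9161717171717141314171717
190  9 9 9 9 9 9 8 8 9 9 9 9 9 9 9 7 4 3 3 3 3 3 3 3 3 3 3 5 5 5 4 4 4 4 510141617171717171617171717
191  9 9 9 9 9 8 8 8 8 8 8 8 8 8 8 8 7 7 7 7 7 6 7 7 7 7 7111313111111111113141515151515151515141414
192  9 9 9 9 9 9 8 8 8 8 9 9 9 9 9 9 9 9 9 9 8 8 8 8 9 8 9101516161616161616161616161616161616161616
193 101010111010101010101010101010101010111010101010101010101112121313121212121212131414141414141414
194 131313131313121212121213131213131314151313131314131313141413131314131313131312131313131313131413
195 131313131313131313131313131313131417181817171717171717181818181818181818181717171717171717171717
```

```bash
python3 -m creep '[{"linear":[-0.2,-2.5,0],"delta_rot":[0,0,-0.018]},{"linear":[-0.5,-6,0],"delta_rot":[0,0,-0.018]},{"linear":[-0.8,-9,0],"delta_rot":[0,0,-0.018]},{"linear":[-0.9,-9.7,0],"delta_rot":[0,0,-0.018]},{"linear":[-0.9,-9.7,2],"delta_rot":[0,0,-0.018]},{"linear":[-0.9,-9.7,4],"delta_rot":[0,0,-0.018]},{"linear":[-0.9,-9.7,4.6],"delta_rot":[0,0,-0.018]},{"linear":[-0.9,-9.7,4.6],"delta_rot":[0,0,-0.018]},{"linear":[-0.9,-9.7,4.6],"delta_rot":[0,0,-0.018]}]' 45;  python3 -m creep '[{"linear":[0,0,0],"delta_rot":[0,0,0]},{"linear":[0,0,0],"delta_rot":[0,0,0]},{"linear":[0,0,0],"delta_rot":[0,0,0]},{"linear":[0,0,0],"delta_rot":[0,0,0]},{"linear":[0,0,0],"delta_rot":[0,0,0]}]' 5 25
```

```text
time: 22.0
ee_pos: [582.2, -132.4, 94.2]
tcp_rot: [0.999, 0.053, 0.0, -0.0]
ft_force: [1.1, 1.1, -0.2]
opening: 42.2
grasp_force: 0.0
time: 22.5
ee_pos: [582.1, -131.8, 94.0]
tcp_rot: [0.999, 0.053, 0.0, -0.001]
ft_force: [-1.2, -0.5, 2.1]
opening: 11.7
grasp_force: 25.0
```

```bash
python3 -m creep '[{"linear":[0,0.5,0],"delta_rot":[0,0,0]},{"linear":[0,2,0],"delta_rot":[0,0,0]},{"linear":[0,4.5,0],"delta_rot":[0,0,0]},{"linear":[0,7,0],"delta_rot":[0,0,0]},{"linear":[0,9.5,0],"delta_rot":[0,0,0]},{"linear":[0,12,0],"delta_rot":[0,0,0]},{"linear":[0,14.5,0],"delta_rot":[0,0,0]},{"linear":[0,16,0],"delta_rot":[0,0,0]},{"linear":[0,16,0],"delta_rot":[0,0,0]},{"linear":[0,16,0],"delta_rot":[0,0,0]}]'; python3 -m creep '[{"linear":[0,0.3,0],"delta_rot":[0,0,0]},{"linear":[0,0.6,0],"delta_rot":[0,0,0]},{"linear":[0,0.9,0],"delta_rot":[0,0,0]},{"linear":[0,1.2,0],"delta_rot":[0,0,0]},{"linear":[0,1.2,0],"delta_rot":[0,0,0]}]'
```

```text
time: 23.5
ee_pos: [599.7, -292.1, 94.0]
tcp_rot: [0.999, 0.053, 0.001, -0.0]
ft_force: [4.5, -0.2, 3.8]
opening: 11.9
grasp_force: 25.0
time: 24.0
ee_pos: [600.7, -299.5, 93.8]
tcp_rot: [0.999, 0.054, -0.0, -0.003]
ft_force: [-4.7, 18.6, 17.3]
opening: 11.7
grasp_force: 25.0
```

```bash
python3 -m creep '[{"linear":[0,-0.6,0],"delta_rot":[0,0,0]},{"linear":[0,-0.6,0],"delta_rot":[0,0,0]},{"linear":[0,-0.6,0],"delta_rot":[0,0,0]},{"linear":[0,-0.6,0],"delta_rot":[0,0,0]},{"linear":[0,-0.6,-1.5],"delta_rot":[0,0,0]},{"linear":[0,-0.6,-4],"delta_rot":[0,0,0]},{"linear":[0,-0.6,-5.5],"delta_rot":[0,0,0]},{"linear":[0,-0.6,-5.5],"delta_rot":[0,0,0]},{"linear":[0,-0.6,-5.5],"delta_rot":[0,0,0]}]' 45; python3 go.py 559.5 87 148 0.107
python3 - <<'E'
from h import *
old=cv2.imread("pics/s3.png")[:350];s=snapshot("side");new=crop(s,240,190,150,70,5)
old0=cv2.imread("pics/side0.png")
# door tab + near edge strip, columns clear of the finger
for nm,im in(("start",old0),("shut",None),("now",s["color"][:,:,::-1])):
    if im is None: a=cv2.resize(old,(150,70),interpolation=cv2.INTER_AREA).mean(2)
    else: a=im[190:260,240:390].mean(2)
    print(nm,a[34:50,70].astype(int),a[34:50,40].astype(int))
b=s["color"][150:172,318:336].mean(2).astype(int)//10;print(b)
E
```

```text
time: 24.9
ee_pos: [599.7, -296.9, 148.7]
tcp_rot: [0.999, 0.053, 0.001, -0.001]
ft_force: [0.1, 0.9, -0.3]
opening: 42.6
grasp_force: 0.0
t 24.9 pos [ 599.7 -296.9  148.7] linear cm [  0.09 -38.6    0.12] rotvec [-0.001 -0.001 -0.   ] F [ 0.1  0.9 -0.3] open 42.6 0.0
start [ 55  27  20  20  21  22  32  85 161 139  78  80  85 110 170 167] [115 113 113 113 114 121 148 170 160  82  75  84 103 158 173 161]
shut [68 62 48 33 30 31 24 23 23 23 25 46 87 96 97 93] [124 123 123 123 121 122 122 122 123 122 119 103  97  99  96  92]
now [ 61  56  50  57  57  48  25  20  21  22  22  43 107 171 178 169] [116 114 114 113 115 113 113 113 114 116 129 170 178 182 177 163]
[[17 17 17 17 17 17 17 14  7  6  6  6  6  6  8 16 17 17]
 [17 17 17 17 17 17 17 14  7  6  6  6  6  6  8 16 17 17]
 [17 17 17 17 17 17 17 14  7  6  6  6  6  6  8 16 17 17]
 [16 16 16 16 16 16 16 14  7  6  6  6  6  6  8 16 17 17]
 [13 12 12 12 11 11 12 12  7  6  6  6  6  6  8 14 15 16]
 [ 5  4  4  4  4  4  4  6  5  5  5  5  5  5  5  7  8 12]
 [ 3  3  2  2  3  3  3  3  4  4  4  4  4  4  4  4  5 12]
 [ 2  2  2  2  2  2  2  2  2  2  2  2  2  2  2  2  4 12]
 [ 2  2  2  2  2  2  2  2  2  2  2  2  2  2  1  2  3 10]
 [ 2  2  2  2  2  2  2  2  2  2  2  2  2  2  2  2  2  5]
 [ 2  2  2  2  2  2  2  2  2  2  2  2  2  2  2  2  2  5]
 [ 2  2  2  2  2  2  2  2  2  2  2  2  2  2  2  2  2  7]
 [ 2  2  2  2  2  2  2  2  2  2  2  2  2  2  2  2  4 11]
 [ 3  2  2  2  2  2  2  2  2  2  2  2  2  2  2  2  3  9]
 [ 5  5  5  5  5  5  5  5  5  5  5  5  5  5  5  5  6  9]
 [ 9  9  9  9  9  9  9  9  9  9  9  9  9  9  9  9  9 10]
 [10 10 10 10 10 10 10 10 10 10 10 10 10 10 10 10 10 10]
 [10 10 10 10 10 10 10 10 10 10 10 10 10 10 10 10 10 10]
 [10 10 10 10 10 10 10 10 10 10 10 10 10 10 10 10 10 10]
 [10 10 10 10 10 10 10 10 10 10 10 10 10 10 10 10 10 10]
 [10 10 10 10 10 10 10 10 10 10 10 10 10 10 10 10 10 10]
 [10 10 10 10 10 10 10 10 10 10 10 10 10 10 10 10 10 10]]
```

```bash
python3 -c "
from station import *
print(job_done(),sense()['time'])"
```

```text
the job is handed in; nothing more can be done
the job is handed in; nothing more can be done
```

The template is on the bare pin's pad with its hole over the pin. Both tops are slid shut against their end stops, and I handed the job in at about 25 s of the 72 s; no verdict came back.

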